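Close a two-part casting mould in a one-hand bar clamp

ROBOT

A 6-joint arm with a two-finger parallel gripper is mounted at the origin on the work surface. World frame = base frame: x ahead of the robot, y to its left, z up, the work surface at z = 0. Lengths are in mm, angles in rad, forces in N, time in s.
With the tool pointing down it reaches from about 350 to 875 mm from the base axis. Payload 4.2 kg.
Tool frame: the origin (TCP) lies between the finger pads; the fingertips stand 11 mm ahead of it and the grasp point (between the pads) lies 8 mm behind it; z points along the fingers, y is the direction in which the jaws open and shut (so a half turn about z gives the same grasp; the last joint's range is limited). The gripper opens to 85 mm and grips with 20 to 120 N. Pads are 22 mm wide; open, the fingers measure 114 mm over their backs; the gripper's body (76 mm by 85 mm) begins 54 mm behind the grasp point. The pads swing forward as they close: fully open they stand 13 mm farther back than shut.
Start: joints at [0.259, 0.385, 0.008, 0, -1.194, -0.259], TCP at [624.979, 0.025, 242.312] pointing down, gripper open.
Joint ranges: [-3.14, 3.14], [-1.21, 2.06], [-1.07, 1.41], [-3.16, 2.05], [-2.99, -0.16], [-3.1, 3.1]. Speed limits (rad/s): [2.79, 2.79, 3.14, 3.14, 3.14, 3.14].

INTERFACE

Orientations are given as a unit quaternion [x, y, z, w].
In Python, from bench import * gives the robot as it stands.
- The arm moves only by the tool servo_tool, never from a script. Its argument "rows" is a list of rows, each a list of 7 numbers: the opening, from 0 (shut) to 1 (fully open), then the shift along the tool's x, y, z in cm, then the turn, a rotation vector about the tool's x, y, z in degrees. A call has 1 to 12 rows; each row shifts and turns the commanded pose from where the row before left it, along the tool's axes as they then stand; what a row does not reach is not made up. A row lasts 1/10 s, in which the tool goes at most 50 mm and 8.59 degrees, less where a joint would pass 70% of its speed; a pose out of reach is approached as far as the arm can. A call is refused whole if a number of a shift passes 5 or a number of a turn 8.59, either way. A call with a gripper value outside its range is refused whole. The fingers move at their own pace and stop on an object; the grip force is fixed at half the most. Time passes only in rows, so rows that do not move let the fingers close. It gives the time, the measured TCP pose, the force and the opening at its end, in the units of the state.
- read_state(): the state, without advancing time (a new reading comes with each control period).
- get_image(name): name is "scene" or "side" or "wrist"; returns a dict with "image" (384x512x3 uint8, red, green, blue), "mtx" (3x3 intrinsics, pixels), "k1" (the pictures are not rectified: a ray, as slopes to the right and down, at radius r is drawn at 1 + k1 r^2 times it, then the intrinsics apply), "extrinsics" (4x4, takes a point from camera to world coordinates). Camera axes: x right, y up, looking along -z (the intrinsics and any distortion apply to the point x, -y, -z); pixel columns grow to the right and rows downward; lengths in mm; the calibration is good to about 2 mm. A picture is of the moment at which its call begins. There is no depth.
- job_done(): hands the job in, once; it reports no verdict.
The state is a dict: "clock": time; "joints": joint angles; "joint_vel": joint speeds; "joint_efforts": joint torques, N m; "position": TCP position; "ee_rot": TCP orientation; "contact_force": force on the tool from outside, world axes, zero at the start; "wrist_torque": the same for the moment, N m; "gripper_width": finger opening in mm.
Only numpy, scipy, OpenCV 4.12 (cv2) and the standard library are available. Lean on these libraries where they do the work, as an engineer would, in place of code of your own. Each camera call takes 0.05 s, during which the arm holds its last target. There are 200 camera calls.

TASK

Close the small two-part silicone mould in the ratchet bar clamp: stand the loose half on the clamp board between the half already there and the far jaw, its hollow facing the other half's raised core and the two in line, and let go of it; then squeeze and release the clamp's trigger as often as it takes to draw the far jaw up, until the mould is shut and the jaw's soft pad is pressed in about half-way (3 of its 6 mm), never squashed flat. Move the jaw only with the trigger, leave everything else where it is, and finish with the trigger still held squeezed so that the mould can be taped while you hold it.

Things in the scene. Friction and masses are not known exactly. Their poses are not given: they have to be found in the camera images.
- clamp_board: Fixed plywood board, 260 x 340 x 15 mm, with a one-hand ratchet bar clamp screwed down on its side, middle plane 50 mm above the bench. Origin: on the bench under the bar's axis, level with the fixed jaw's pad face. Own y runs along the bar from the far jaw to the housing (y 10 to 76, x +-28, top z 68 mm). Jaws reach to +x, handle and trigger to -x. The mould's place: on the board at x = 75 mm.
- handle_back (a point): Middle of the rear face of the handle (own y = 78 mm), 95 mm out from the bar. The handle is a fixed black bar along the board's x, from x = -25 to -135 mm, y 58 to 78 mm, 28 mm high (z 36 to 64 mm). Axes as the board's.
- trigger (a joint): Trigger angle, rad: 0 let go (spring-returned), 0.278 fully squeezed. A black level lever, 26 mm high, at the handle's height, on its far-jaw side; pinned at the board's x = -30, y = 36 mm; swings level towards the handle. 3 N at the finger starts it, up to 8 N moves it through its stroke with the jaw free; each N of jaw pressure adds 0.6 N.
- trigger_front (a point): Point on the trigger's front face (away from the handle), 65 mm out from its pin: where a finger pushes. Along the board's y it lies 56 mm from handle_back when let go, 38 mm when fully squeezed: the width over handle and trigger together. Nothing else is within 25 mm outside them. It moves 1.6 mm for 1 mm of jaw.
- bar_jaw (a joint): Travel of the toothed bar with the far jaw, m: 0 wide open, growing as it closes (along the board's +y). A full squeeze and release draws it 9 mm (two 4.5 mm teeth; up to 10.5 mm while squeezed); a part squeeze in proportion, after up to 1 mm of slack (5 mm at the first); on release it rests on the last tooth passed. It cannot be opened again. The bar is 19 mm high, x -10 to 6 mm.
- pad_face (a point): Middle of the far jaw's soft pad face, which looks along the board's +y; 40 mm wide, 36 mm high, centred at own x = 75 mm, z = 50 mm of the board. At bar_jaw = 0 it is at y = -125 mm.
- jaw_pad (a joint): How far the far jaw's soft pad is pressed in, m: 0 free, 0.006 flat. It gives 1 mm for every 5 N.
- core_half: Mould half already on the board, loose, within 5 mm of the fixed jaw's pad: milky silicone, 60 wide (x) x 36 thick (y) x 72 mm high, 180 g. Origin under its centre. On its -y face, which looks to the far jaw, a raised core 32 wide, 40 high, standing out 10 mm, at mid-height.
- core_face (a point): Middle of that half's parting face (-y face), at the root of the core, 36 mm above its foot.
- hollow_half: The loose mould half, standing on the bench left or right of the board: milky silicone box 60 wide (x) x 36 thick (y) x 72 mm high, 110 to 220 g; grip it across its 60 mm width. Origin under its centre. Its +y face has a hollow 40 wide, 48 high, 14 mm deep at mid-height, which takes the core with 4 mm to spare all round.
- hollow_face (a point): Middle of the loose half's parting face (the +y face, in the mouth of the hollow), 36 mm above its foot. It meets core_face when the mould is shut.
- round_mould: a round silicone mould, 68 mm across, 62 mm high; a bystander (the loose mould half is the box-shaped one). Origin under its centre
- tape_roll: a roll of tape lying flat, 96 mm across, 24 mm high; a bystander. Origin under its centre
- mixing_cup: a white mixing cup, 80 mm across the rim, 95 mm high; a bystander. Origin under its centre
- brush: a wooden-handled flat brush, 170 mm long, lying; a bystander. Origin under its middle
- release_agent: an aluminium can, 56 mm across, 150 mm high; a bystander. Origin under its centre
- caliper: a steel caliper lying flat, 160 mm long; a bystander. Origin under its middle
Things that resemble listed ones, but are neither listed nor needed, are in the scene too. What is shaped like the core_half but red is not meant. Leave any orange look-alike of the hollow_half alone.

How it is judged (in metres and radians):
On the way:
1. the loose half stands upright on the board between the other half and the far jaw, hollow towards the core, in line with it, and has been let go (distance between core_face and hollow_face below 0.033 m and x of hollow_half in the frame of clamp_board between 0.067 and 0.083 m and z of hollow_half in the frame of clamp_board below 0.019 m and angle between hollow_half's own z axis and vertical below 0.1 rad and angle between the y axis of hollow_half and the y axis of clamp_board, either way round below 0.2 rad and contact force between the fingers and hollow_half below 0.3 N), for 0.2 s.
At the end, for the whole second after the job is handed in: The mould is shut: parting faces meet within 6 mm, both halves upright, the loose one on the board within 8 mm of mid-place; the soft pad pressed in 1.2 to 4.8 mm; the fingers still hold the trigger squeezed (over 3 N, over 0.03 rad) and nothing of the robot touches the loose half (distance between core_face and hollow_face below 0.006 m and angle between each of hollow_half, core_half's own z axis and vertical below 0.08 rad and z of hollow_half in the frame of clamp_board below 0.019 m and x of hollow_half in the frame of clamp_board between 0.067 and 0.083 m and value of joint jaw_pad between 0.0012 and 0.0048 m and value of joint trigger above 0.03 rad and contact force between the fingers and trigger above 3 N and contact force between each of the arm, the fingers and hollow_half below 0.3 N); the arm keeps its last pose, push and grip.
It fails at once if the soft pad is squashed flat (more than 5.6 mm): the mould is crushed (value of joint jaw_pad above 0.0056 m).
It fails at once if the jaw or the bar is pushed by hand (more than 4 N) instead of by the trigger (contact force between any of the fingers, the arm and bar_jaw above 4 N).
It fails at once if a bystander is moved by more than 30 mm (distance of any of round_mould, tape_roll, mixing_cup, brush, release_agent, caliper from where it was at the start of the episode above 0.03 m).
It also fails if it takes over 72 s, if anything falls off the work surface, if the arm or the gripper's body presses on something with over 40 N, if the wrist force passes 120 N, or if a joint passes its speed limit or range.

## Working session

There is one attempt and no reset: what is moved stays moved. The work goes in short steps, Python scripts to look and compute and a tool call to move; the robot and the scene stay as the last step left them, time stands still between calls to the robot, and variables do not carry over. Pictures are saved under pics/ and viewed, about 8 in all and at most 12, crops included, and the job is handed in when it is done.

Besides the shell and the picture viewer there is one more tool, called after "Request:" as name([rows], argument=value, ...), one row to a line, values as JSON. servo_tool: Moves the arm, as the interface text tells. Its arguments: {"type":"object","properties":{"rows":{"type":"array","items":{"type":"array","items":{"type":"number"}}}},"required":["rows"]}

```bash
mkdir -p pics
cat > h.py <<'E'
from bench import *
import numpy as np, cv2
from scipy.spatial.transform import Rotation as R
def grab(n,f):
    d=get_image(n); im=np.array(d["image"]); cv2.imwrite(f"pics/{f}.png",im[:,:,::-1])
    np.savez(f"pics/{f}.npz",im=im,K=d["mtx"],k1=d["k1"],T=d["extrinsics"]); return d
def load(f): return np.load(f"pics/{f}.npz")
def ray(d,u,v):
    K=np.array(d["mtx"] if "mtx" in d else d["K"]);k=float(d["k1"]);T=np.array(d["T"] if "T" in d else d["extrinsics"])
    x=(u-K[0,2])/K[0,0];y=(v-K[1,2])/K[1,1];a,b=x,y
    for _ in range(20):
        s=1+k*(a*a+b*b);a,b=x/s,y/s
    return T[:3,3],T[:3,:3]@np.array([a,-b,-1])
def onz(d,u,v,z):
    o,r=ray(d,u,v);return o+r*(z-o[2])/r[2]
def proj(d,p):
    K=np.array(d["K"]);T=np.array(d["T"]);q=T[:3,:3].T@(np.array(p,float)-T[:3,3])
    a,b=q[0]/-q[2],-q[1]/-q[2];s=1+float(d["k1"])*(a*a+b*b)
    return np.array([K[0,0]*a*s+K[0,2],K[1,1]*b*s+K[1,2]])
E
python3 - <<'E'
from h import *
for n in("scene","side","wrist"):
    d=grab(n,n+"0");print(n,np.round(d["extrinsics"],2).tolist(),np.round(d["mtx"],1).tolist(),d["k1"])
a=[cv2.imread(f"pics/{n}0.png") for n in("scene","side","wrist")]
print(read_state())
b=np.vstack([cv2.resize(x,(400,300)) for x in a[:0]]) if 0 else None
cv2.imwrite("pics/scene_big.png",cv2.resize(a[0],(800,600),interpolation=cv2.INTER_CUBIC))
cv2.imwrite("pics/side_big.png",cv2.resize(a[1],(800,600),interpolation=cv2.INTER_CUBIC))
E
```

```text
scene [[-0.88, -0.35, 0.34, 955.79], [0.48, -0.65, 0.58, 774.18], [0.02, 0.67, 0.74, 1013.83], [0.0, 0.0, 0.0, 1.0]] [[364.8, 0.0, 254.6], [0.0, 364.8, 192.5], [0.0, 0.0, 1.0]] -0.11849212740702098
side [[0.7, 0.49, -0.52, -268.4], [-0.72, 0.49, -0.49, -741.66], [0.02, 0.72, 0.7, 1141.25], [0.0, 0.0, 0.0, 1.0]] [[434.0, 0.0, 263.4], [0.0, 434.0, 200.8], [0.0, 0.0, 1.0]] -0.1357797852815061
wrist [[-1.0, -0.0, 0.0, 625.41], [-0.0, -0.95, -0.31, -80.45], [0.0, -0.31, 0.95, 373.47], [0.0, 0.0, 0.0, 1.0]] [[300.7, 0.0, 257.1], [0.0, 300.7, 191.8], [0.0, 0.0, 1.0]] 0.011627787534905933
{'clock': 0.15, 'joints': array([ 2.58625518e-01,  3.85386554e-01,  6.94368784e-03, -3.46454015e-04,
       -1.19404131e+00, -2.58631661e-01]), 'joint_vel': array([-0.00034767, -0.00389445,  0.00398651,  0.00177613, -0.00167532,
        0.00028051]), 'joint_efforts': array([-6.03353892e-04, -3.92678475e+01,  1.88581592e+01,  4.18858320e+00,
       -3.39302780e-03,  5.70479813e-06]), 'position': array([6.24569700e+02, 2.82766990e-02, 2.41471245e+02]), 'ee_rot': array([-7.07059186e-01,  7.07153851e-01,  5.63472118e-04, -6.48564922e-04]), 'contact_force': array([-0.54861297, -0.89084721, -0.35508339]), 'wrist_torque': array([-0.01104664,  0.0240786 , -0.0120651 ]), 'gripper_width': 85.43263881201723}
```

View pics/scene_big.png

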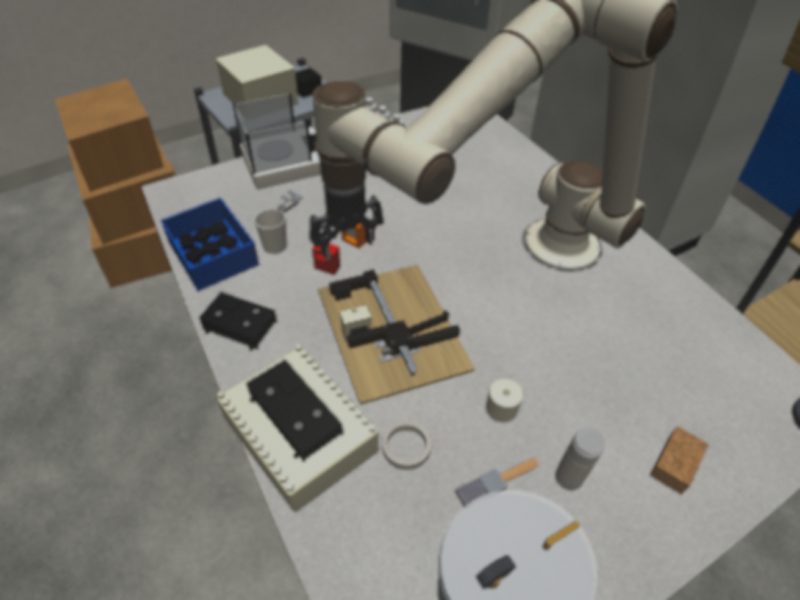

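View pics/side_big.png

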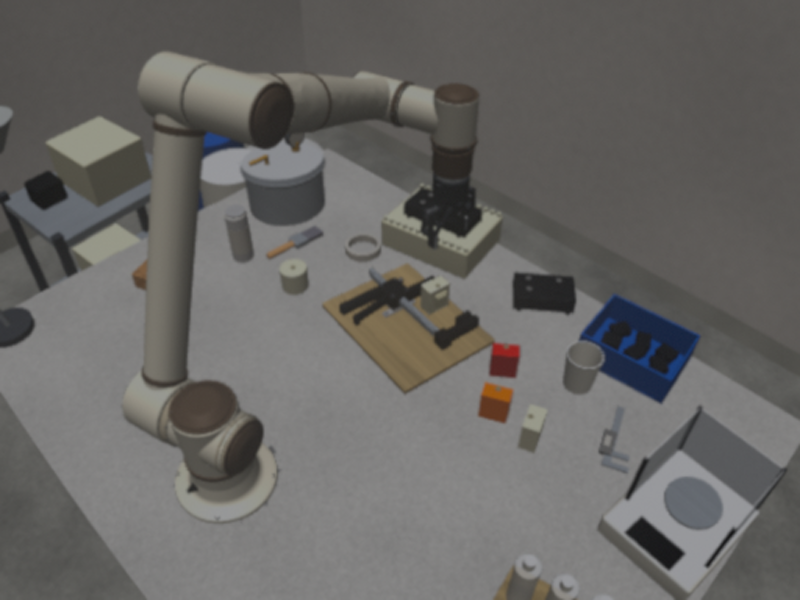

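Run:
```python
from h import *
a=cv2.imread("pics/side0.png")[160:295,200:360];b=cv2.imread("pics/scene0.png")[160:260,195:310]
A=cv2.resize(a,None,fx=4,fy=4,interpolation=cv2.INTER_CUBIC)
cv2.imwrite("pics/sidecrop.png",A)
B=cv2.resize(b,None,fx=6,fy=6,interpolation=cv2.INTER_CUBIC);cv2.imwrite("pics/scenecrop.png",B)
# coarse points side, big px /1.5625
d=load("side0")
for n,(u,v),z in [("front corner",(405,388),15),("right",(494,340),15),("left",(323,307),15),("far",(407,264),15),("whitebox foot",(530,448),0),("orange",(495,418),0),("red",(505,375),0),("core",(433,305),15)]:
    print(n,onz(d,u/1.5625,v/1.5625,z).round())
```

```text
front corner [401. -98.  15.]
right [ 647. -144.   15.]
left [441. 217.  15.]
far [699. 187.  15.]
whitebox foot [ 476. -380.    0.]
orange [ 485. -281.    0.]
red [ 593. -221.    0.]
core [634.  35.  15.]
```

View pics/sidecrop.png

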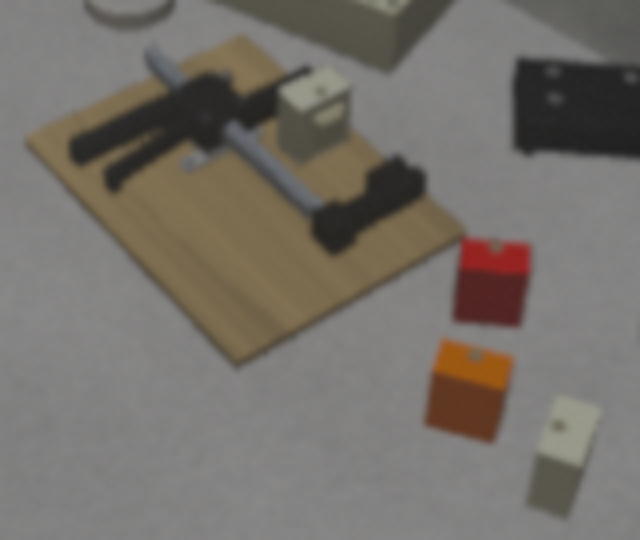

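View pics/scenecrop.png

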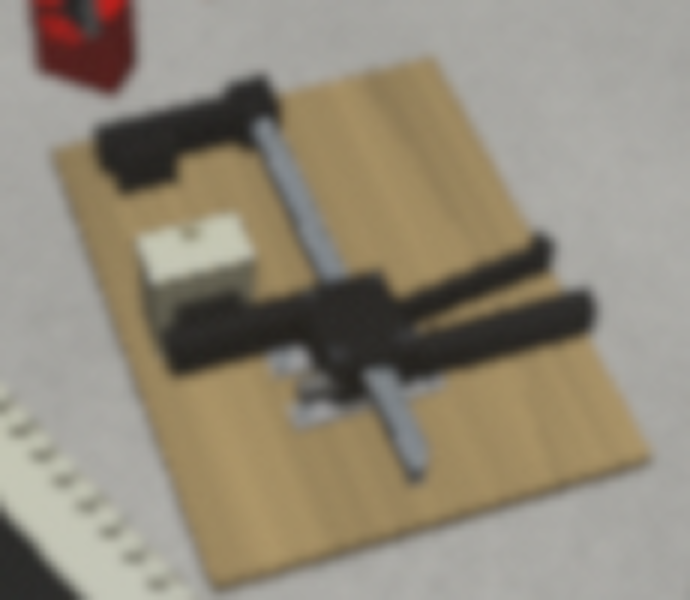

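Run:
```python
from h import *
for n in("side0","scene0"):
    d=load(n);im=d["im"];hsv=cv2.cvtColor(im,cv2.COLOR_RGB2HSV)
    m=cv2.inRange(hsv,(8,70,60),(28,200,255))
    c=max(cv2.findContours(m,cv2.RETR_EXTERNAL,cv2.CHAIN_APPROX_NONE)[0],key=cv2.contourArea) 
    l,s,ct,_=0,0,0,0
    c=[k for k in cv2.findContours(m,cv2.RETR_EXTERNAL,cv2.CHAIN_APPROX_NONE)[0] if cv2.contourArea(k)>300]
    for k in c: print(n,"wood",cv2.boundingRect(k),cv2.contourArea(k))
    pts=np.vstack([k[:,0] for k in c if 180<k[:,0,1].mean()<250 and cv2.boundingRect(k)[0]>190])
    P=np.array([onz(d,u,v,15)[:2] for u,v in pts],np.float32)
    r=cv2.minAreaRect(P);print(n,r,cv2.boxPoints(r).round().tolist())
    w=cv2.inRange(hsv,(18,15,110),(45,80,255))
    for k in cv2.findContours(w,cv2.RETR_EXTERNAL,cv2.CHAIN_APPROX_NONE)[0]:
        if cv2.contourArea(k)>25: print(" white",cv2.boundingRect(k),cv2.contourArea(k))
d=load("side0")
for u,v in[(341,265),(346,280),(338,282),(280,183),(275,193)]: print(u,v,d["im"][v,u],cv2.cvtColor(d["im"],cv2.COLOR_RGB2HSV)[v,u])
f=lambda n,q,z:print(n,[onz(d,200+u/4,160+v/4,z)[:2].round().tolist() for u,v in q])
f("loose top",[(560,395),(603,405),(580,465),(540,452)],72);f("loose dot",[(560,427)],72)
f("core top",[(278,95),(327,68),(352,88),(300,110)],87)
f("jaw/bar",[(318,205),(150,48)],60)
d=load("scene0");f=lambda n,q,z:print(n,[onz(d,195+u/6,160+v/6,z)[:2].round().tolist() for u,v in q])
f("core top",[(138,238),(238,212),(258,250),(148,285)],87);f("bar",[(262,122),(330,275),(380,370),(415,470)],60)
f("handle end",[(592,300)],64);f("trig end",[(545,240)],63);f("jaw",[(100,130),(125,185),(178,170)],68)
```

```text
side0 wood (306, 244, 23, 27) 392.5
side0 wood (207, 180, 109, 71) 2524.5
side0 ((545.3792724609375, 40.406646728515625), (341.8816223144531, 255.94630432128906), 81.34246826171875) [[393.0, -109.0], [646.0, -148.0], [698.0, 190.0], [445.0, 229.0]]
 white (112, 284, 65, 47) 608.5
 white (113, 264, 45, 30) 273.5
 white (334, 259, 16, 18) 168.5
 white (78, 244, 37, 35) 504.5
 white (206, 179, 32, 18) 31.5
 white (270, 177, 18, 11) 98.5
 white (245, 168, 26, 11) 29.0
 white (179, 166, 18, 12) 143.5
 white (46, 143, 43, 27) 537.5
 white (281, 134, 40, 30) 412.0
 white (244, 120, 29, 33) 237.5
 white (92, 85, 21, 158) 1838.0
 white (101, 74, 11, 6) 30.0
 white (29, 74, 61, 33) 978.0
 white (255, 59, 24, 17) 200.5
 white (260, 55, 18, 7) 41.5
 white (177, 47, 29, 13) 197.0
 white (204, 45, 53, 19) 389.0
 white (89, 33, 90, 44) 1946.0
scene0 wood (417, 274, 36, 41) 803.0
scene0 wood (205, 183, 98, 75) 2360.0
scene0 wood (476, 178, 36, 54) 1000.0
scene0 wood (241, 170, 43, 40) 978.0
scene0 wood (35, 50, 77, 134) 5946.5
scene0 ((117.70175170898438, 234.8106689453125), (386.1337585449219, 1263
[... 1034 characters left out ...]
7) 398.5
 white (361, 0, 24, 13) 97.5
 white (238, 0, 128, 116) 4284.0
341 265 [142 142 127] [ 30  27 142]
346 280 [128 126 125] [ 10   6 128]
338 282 [89 87 77] [25 34 89]
280 183 [122 120 106] [ 26  33 122]
275 193 [82 80 69] [25 40 82]
loose top [[515.0, -341.0], [531.0, -371.0], [472.0, -393.0], [460.0, -363.0]]
loose dot [[490.0, -360.0]]
core top [[601.0, 46.0], [660.0, 40.0], [656.0, 5.0], [600.0, 18.0]]
jaw/bar [[544.0, -57.0], [585.0, 199.0]]
core top [[658.0, 15.0], [600.0, 24.0], [603.0, 55.0], [668.0, 49.0]]
bar [[544.0, -56.0], [565.0, 70.0], [573.0, 143.0], [590.0, 210.0]]
handle end [[445.0, 158.0]]
trig end [[444.0, 107.0]]
jaw [[636.0, -89.0], [641.0, -41.0], [609.0, -38.0]]
```

Run:
```python
from h import *
a=cv2.imread("pics/wrist0.png");cv2.imwrite("pics/wrist_big.png",cv2.resize(a,(800,600),interpolation=cv2.INTER_CUBIC))
```

```text
(no output)
```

View pics/wrist_big.png

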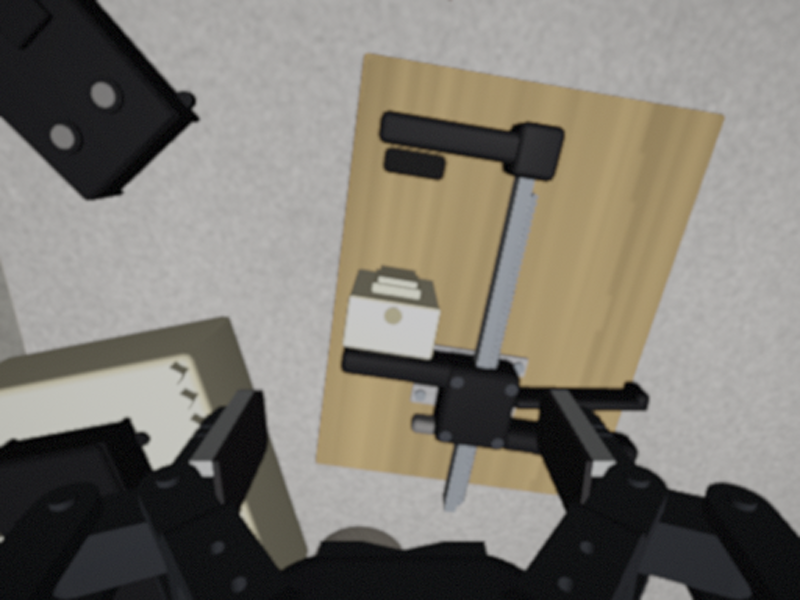

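Run:
```python
from h import *
d=load("wrist0")
def f(n,q,z):
    P=np.array([onz(d,u/1.5625,v/1.5625,z)[:2] for u,v in q]);print(n,P.round(1).tolist(),"mean",P.mean(0).round(1));return P
im=d["im"];hsv=cv2.cvtColor(im,cv2.COLOR_RGB2HSV)
m=cv2.inRange(hsv,(8,70,60),(28,220,255));m[305:]=0
pts=np.argwhere(m)[:,::-1]
c=[k[:,0] for k in cv2.findContours(m,cv2.RETR_EXTERNAL,cv2.CHAIN_APPROX_NONE)[0] if cv2.contourArea(k)>200]
P=np.array([onz(d,u,v,15)[:2] for u,v in np.vstack(c)],np.float32)
f("board corners",[(363,53),(723,115),(317,462)],15)
f("core top",[(352,297),(440,310),(433,358),(345,347)],87)
f("housing",[(445,372),(518,380),(508,445),(437,437)],68)
f("bar",[(518,180),(535,180),(477,365),(497,365)],59.5)
f("pad front",[(385,173),(443,180)],68)
f("trig tip",[(648,390),(648,408)],63)
```

```text
board corners [[651.5, -139.0], [397.8, -99.2], [701.7, 193.3]] mean [583.6 -15. ]
core top [[656.9, 12.7], [600.3, 21.6], [604.1, 55.7], [662.7, 47.6]] mean [631.   34.4]
housing [[593.8, 75.8], [540.6, 82.2], [544.0, 137.5], [598.3, 130.4]] mean [569.2 106.5]
bar [[549.6, -58.1], [538.6, -58.1], [569.5, 74.4], [554.7, 74.4]] mean [553.1   8.1]
pad front [[635.6, -63.0], [599.0, -58.8]] mean [617.3 -60.9]
trig tip [[442.4, 93.0], [440.0, 108.2]] mean [441.2 100.6]
```

Request:
servo_tool([
  [1, 5, 0, -2, 0, 0, -5],
  [1, 5, 0.5, 0, 0, 0, -5],
  [1, 5, 1, 0, 0, 0, -5],
  [1, 5, 1, 0, 0, 0, -6],
])

```text
clock: 0.55
position: [625.9, -197.8, 261.0]
ee_rot: [0.825, -0.564, -0.0, -0.0]
contact_force: [1.9, -0.2, 0.0]
gripper_width: 85.2
```

Run:
```python
from h import *
grab("scene","scene1");grab("wrist","wrist1")
d=load("scene1");p=proj(d,(494,-367,36));print(p);u,v=p.round().astype(int)
a=cv2.imread("pics/scene1.png")[max(0,v-30):v+30,max(0,u-30):u+30];b=cv2.imread("pics/wrist1.png")
A=cv2.resize(a,(400,400),interpolation=cv2.INTER_CUBIC);B=cv2.resize(b,(800,600))[:,:]
A=cv2.resize(A,(200,200));B[400:,0:200]=A
cv2.imwrite("pics/m1.png",B)
```

```text
[215.75402132 134.06130183]
```

View pics/m1.png

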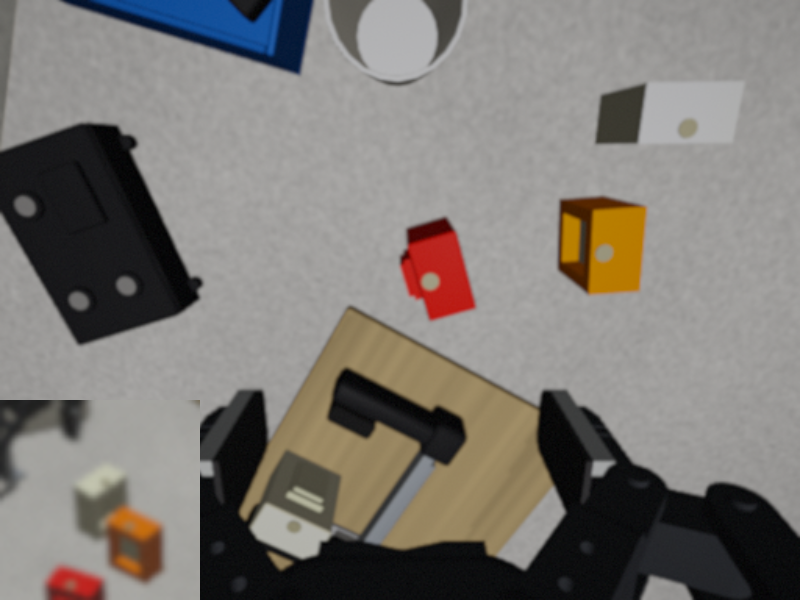

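Run:
```python
from h import *
d=load("wrist1")
P=np.array([onz(d,u/1.5625,v/1.5625,72)[:2] for u,v in[(646,82),(745,82),(735,143),(638,143)]])
print(P.round(1).tolist(),P.mean(0));
for a,b in((0,1),(3,2)):
    e=P[a]-P[b];print(np.hypot(*e),np.degrees(np.arctan2(e[1],e[0])))
s=read_state();M=R.from_quat(s["ee_rot"]).as_matrix();print(s["position"],M.round(3).tolist())
print("tool shift mm to centre",M.T@(np.r_[P.mean(0),180]-s["position"]), "ang tooly",np.degrees(np.arctan2(M[1,1],M[0,1])))
```

```text
[[527.2, -368.6], [470.2, -390.2], [455.5, -357.6], [513.5, -335.5]] [ 491.60515071 -362.96141553]
60.913667522432725 20.81393759673603
62.05610491460796 20.902316888794584
[ 625.6462548  -201.73180072  259.82841715] [[0.354, -0.935, -0.002], [-0.935, -0.354, -0.001], [0.0, 0.002, -1.0]]
tool shift mm to centre [103.39500157 182.26704508  80.14225096] ang tooly -159.2881821076317
```

Request:
servo_tool([
  [1, 2.6, 4.6, 2, 0, 0, 0],
  [1, 2.6, 4.6, 2, 0, 0, 0],
  [1, 2.6, 4.5, 2, 0, 0, 0],
  [1, 2.5, 4.5, 2, 0, 0, 0],
  [1, 0, 0, 0, 0, 0, 0],
  [1, 0, 0, 0, 0, 0, 0],
])

```text
clock: 1.25
position: [506.7, -341.0, 188.8]
ee_rot: [0.824, -0.567, -0.001, 0.0]
contact_force: [-0.2, 0.7, 0.1]
gripper_width: 85.2
```

Run:
```python
from h import *
grab("wrist","wrist2");s=read_state();print(s["position"])
d=load("wrist2");cv2.imwrite("pics/m2.png",cv2.resize(cv2.imread("pics/wrist2.png"),(640,480)))
print("expect",[ (proj(d,p)*1.25).round() for p in[(491.6,-363,72)]])
```

```text
[ 507.81500855 -340.4960524   189.45976169]
expect [array([355., 216.])]
```

View pics/m2.png

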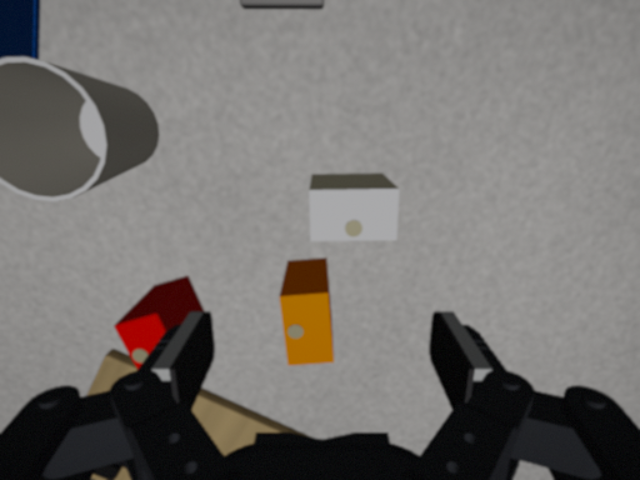

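Run:
```python
from h import *
d=load("wrist2")
P=np.array([onz(d,u/1.25,v/1.25,72)[:2] for u,v in[(310,188),(398,188),(397,240),(311,240)]])
c=P.mean(0);e=P[0]-P[1];print(P.round(1).tolist(),c,np.degrees(np.arctan2(e[1],e[0])))
s=read_state();M=R.from_quat(s["ee_rot"]).as_matrix()
print(M.T@(np.r_[c,38]-s["position"]),np.degrees(np.arctan2(-M[1,1],-M[0,1])))
```

```text
[[526.9, -370.3], [472.0, -391.2], [457.5, -357.7], [513.5, -336.3]] [ 492.46431481 -363.8633804 ] 20.89029659569347
[ 16.29254421  22.709936   151.46137144] 20.97329200990232
```

Request:
servo_tool([
  [1, 0.8, 1.2, 2, 0, 0, 0],
  [1, 0.8, 1.1, 2, 0, 0, 0],
  [1, 0, 0, 3, 0, 0, 0],
  [1, 0, 0, 3, 0, 0, 0],
  [1, 0, 0, 3, 0, 0, 0],
  [1, 0, 0, 2.2, 0, 0, 0],
  [1, 0, 0, 0, 0, 0, 0],
  [1, 0, 0, 0, 0, 0, 0],
])

```text
clock: 2.1
position: [493.4, -363.1, 38.1]
ee_rot: [0.825, -0.565, 0.001, 0.0]
contact_force: [-0.4, 0.2, 0.1]
gripper_width: 85.4
```

Request:
servo_tool([
  [0.6, 0, 0, 0, 0, 0, 0],
  [0.6, 0, 0, 0, 0, 0, 0],
  [0.6, 0, 0, 0, 0, 0, 0],
  [0.6, 0, 0, 0, 0, 0, 0],
  [0.6, 0, 0, 0, 0, 0, 0],
  [0.6, 0, 0, 0, 0, 0, 0],
  [0.6, 0, 0, -1, 0, 0, 0],
  [0.6, 0, 0, -3, 0, 0, 0],
  [0.6, 0, 0, 0, 0, 0, 0],
])

```text
clock: 3.0
position: [494.1, -364.9, 81.6]
ee_rot: [0.824, -0.566, 0.004, -0.0]
contact_force: [1.3, -0.3, -1.2]
gripper_width: 59.3
```

Request:
servo_tool([
  [0.6, 0, 0, -2.5, 0, 0, 7.4],
  [0.6, 0, 0, -2.5, 0, 0, 7.4],
  [0.6, 0, 0, -2.5, 0, 0, 7.4],
  [0.6, 0, 0, -1, 0, 0, 7.5],
  [0.6, -3, -0.6, 0, 0, 0, 0],
  [0.6, -3, -0.6, 0, 0, 0, 0],
  [0.6, -3, -0.6, 0, 0, 0, 0],
  [0.6, -3, -0.6, 0, 0, 0, 0],
  [0.6, -3, -0.6, 0, 0, 0, 0],
  [0.6, -3, -0.6, 0, 0, 0, 0],
  [0.6, -3, -0.6, 0, 0, 0, 0],
  [0.6, -3, -0.6, 0, 0, 0, 0],
])

```text
clock: 4.2
position: [575.3, -132.4, 161.9]
ee_rot: [-0.651, 0.759, 0.001, -0.0]
contact_force: [-0.1, -0.6, -1.3]
gripper_width: 59.4
```

Request:
servo_tool([
  [0.6, -3, -0.6, 0, 0, 0, 0],
  [0.6, -3, -0.6, 0, 0, 0, 0],
  [0.6, -2, -0.5, 0, 0, 0, 0],
  [0.6, 0, 0, 0, 0, 0, 0],
  [0.6, 0, 0, 0, 0, 0, 0],
])

```text
clock: 4.7
position: [604.0, -56.9, 161.8]
ee_rot: [-0.652, 0.759, 0.001, -0.001]
contact_force: [0.5, -0.3, -1.1]
gripper_width: 59.7
```

Run:
```python
from h import *
grab("wrist","wrist3");grab("side","side3");s=read_state();print(s["position"],s["gripper_width"])
M=R.from_quat(s["ee_rot"]).as_matrix();print(M.round(4).tolist(),np.degrees(np.arctan2(-M[1,1],-M[0,1])))
print("shift",M.T@(np.array([622.5,-21,53])-s["position"]))
cv2.imwrite("pics/m3.png",cv2.resize(cv2.imread("pics/wrist3.png"),(768,576)))
```

```text
[603.86420607 -57.84403473 162.09153216] 59.737289055452514
[[-0.1522, -0.9883, -0.0011], [-0.9883, 0.1522, -0.0], [0.0002, 0.0011, -1.0]] -8.757241621482034
shift [-39.27037232 -12.92668346 109.07097145]
```

View pics/m3.png

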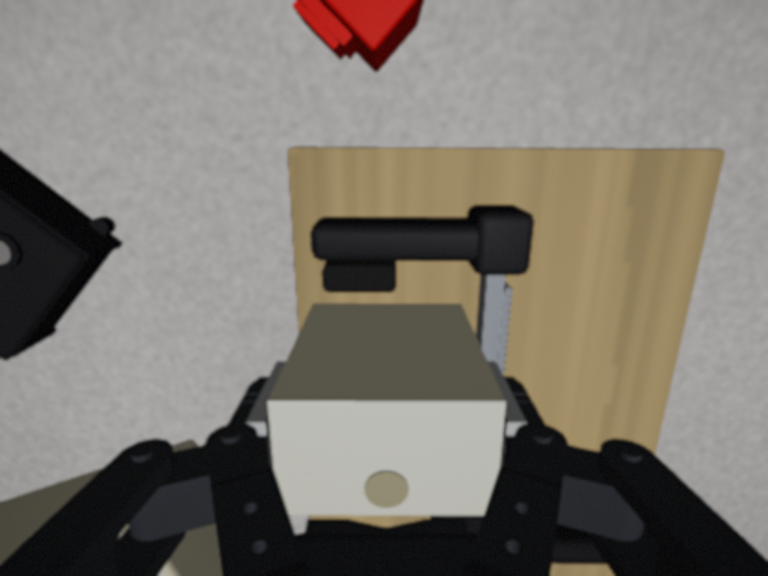

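Run:
```python
from h import *
d=load("wrist3");s=read_state();M=R.from_quat(s["ee_rot"]).as_matrix()
P=np.array([onz(d,u/1.5,v/1.5,196) for u,v in[(269,400),(507,400),(494,516),(290,516)]])
print(((P-s["position"])@M).round(1))
P=np.array([onz(d,u/1.5,v/1.5,68) for u,v in[(323,290),(395,290)]]);print("pad face",P.round(1).tolist())
```

```text
[[ 17.5 -29.7 -33.9]
 [ 17.5  29.6 -33.9]
 [-18.9  29.1 -33.9]
 [-18.9 -26.8 -33.9]]
pad face [[636.7, -66.1, 68.0], [599.0, -60.4, 68.0]]
```

Request:
servo_tool([
  [0.6, -2, -0.6, 0, 0, 0, 0],
  [0.6, -1.9, -0.7, 0, 0, 0, 0],
  [0.6, 0, 0, 0, 0, 0, 0],
  [0.6, 0, 0, 2.5, 0, 0, 0],
  [0.6, 0, 0, 2.5, 0, 0, 0],
  [0.6, 0, 0, 2.5, 0, 0, 0],
  [0.6, 0, 0, 2, 0, 0, 0],
  [0.6, 0, 0, 1.0, 0, 0, 0],
  [0.6, 0, 0, 0.3, 0, 0, 0],
  [0.6, 0, 0, 0, 0, 0, 0],
  [0.6, 0, 0, 0, 0, 0, 0],
])

```text
clock: 5.9
position: [624.1, -20.4, 55.3]
ee_rot: [-0.651, 0.759, -0.001, 0.001]
contact_force: [-0.1, -0.7, -0.5]
gripper_width: 59.3
```

Request:
servo_tool([
  [0.6, 0, 0.1, 0.1, 0, 0, 0],
  [0.6, 0, 0, 0.1, 0, 0, 0],
  [0.6, 0, 0, 0, 0, 0, 0],
])

```text
clock: 6.2
position: [623.4, -20.2, 54.4]
ee_rot: [-0.652, 0.758, -0.001, 0.001]
contact_force: [-0.9, 1.1, 6.2]
gripper_width: 59.6
```

Request:
servo_tool([
  [0.8, 0, 0, 0, 0, 0, 0],
  [1, 0, 0, 0, 0, 0, 0],
  [1, 0, 0, 0, 0, 0, 0],
  [1, 0, 0, 0, 0, 0, 0],
  [1, 0, 0, 0, 0, 0, 0],
  [1, 0, 0, -2, 0, 0, 0],
  [1, 0, 0, -3, 0, 0, 0],
  [1, 2, 0, -4, 0, 0, 0],
  [1, 3, 0, -4, 0, 0, 0],
  [1, 3, 0, -2, 0, 0, 0],
  [1, 0, 0, 0, 0, 0, 0],
  [1, 0, 0, 0, 0, 0, 0],
])

```text
clock: 7.4
position: [609.9, -99.9, 202.5]
ee_rot: [-0.651, 0.759, 0.0, 0.0]
contact_force: [0.6, -0.0, -0.9]
gripper_width: 85.5
```

Run:
```python
from h import *
grab("wrist","wrist4");s=read_state();print(s["position"],s["gripper_width"])
cv2.imwrite("pics/m4.png",cv2.resize(cv2.imread("pics/wrist4.png"),(768,576)))
```

```text
[609.6163674  -99.29397136 201.5237947 ] 85.40492701736162
```

View pics/m4.png

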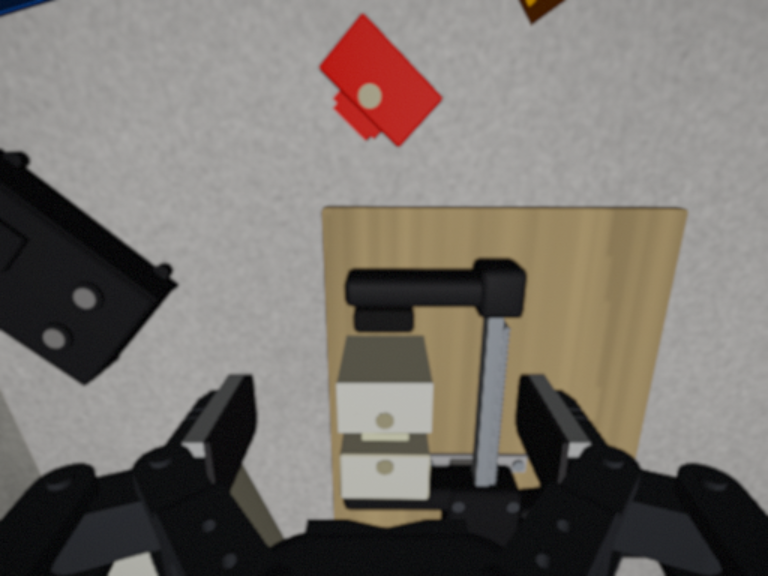

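Request:
servo_tool([
  [1, -2.7, 2.1, 0, 0, 0, 0],
  [1, -2.7, 2.1, 0, 0, 0, 0],
  [1, -2.7, 2.1, 0, 0, 0, 0],
  [1, -2.7, 2.1, 0, 0, 0, 0],
  [1, -2.7, 2.1, 0, 0, 0, 0],
  [1, -2.7, 2.1, 0, 0, 0, 0],
  [1, -2.7, 2.1, 0, 0, 0, 0],
  [1, -2.7, 2.1, 0, 0, 0, 0],
  [1, 0, 0, 0, 0, 0, 0],
])

```text
clock: 8.35
position: [474.6, 142.5, 201.2]
ee_rot: [-0.654, 0.757, 0.0, -0.001]
contact_force: [0.3, -0.5, 0.5]
gripper_width: 85.3
```

Request:
servo_tool([
  [1, 0, 0, 0, 0, 0, 7.5],
  [1, 0, 0, 0, 0, 0, 7.5],
  [1, 0, 0, 0, 0, 0, 7.5],
  [1, 0, 0, 0, 0, 0, 7.5],
  [1, 0, 0, 0, 0, 0, 7.5],
  [1, 0, 0, 0, 0, 0, 7.5],
  [1, 0, 0, 0, 0, 0, 7.5],
  [1, 0, 0, 0, 0, 0, 7.5],
  [1, 0, 0, 0, 0, 0, 7.5],
  [1, 0, 0, 0, 0, 0, 7.5],
  [1, 0, 0, 0, 0, 0, 7.5],
  [1, 0, 0, 0, 0, 0, 7.5],
])

```text
clock: 9.55
position: [476.3, 139.5, 201.0]
ee_rot: [0.078, 0.997, -0.001, -0.001]
contact_force: [0.4, -0.4, -0.3]
gripper_width: 85.6
```

Run:
```python
from h import *
grab("wrist","wrist5");s=read_state();print(s["position"],s["joints"].round(2))
M=R.from_quat(s["ee_rot"]).as_matrix();print(M.round(3).tolist())
cv2.imwrite("pics/m5.png",cv2.resize(cv2.imread("pics/wrist5.png"),(768,576)))
```

```text
[476.25408907 139.50726012 201.05588331] [ 0.61  0.2  -0.36 -0.   -1.01 -2.34]
[[-0.987, 0.159, -0.002], [0.159, 0.987, -0.001], [0.002, -0.002, -1.0]]
```

View pics/m5.png

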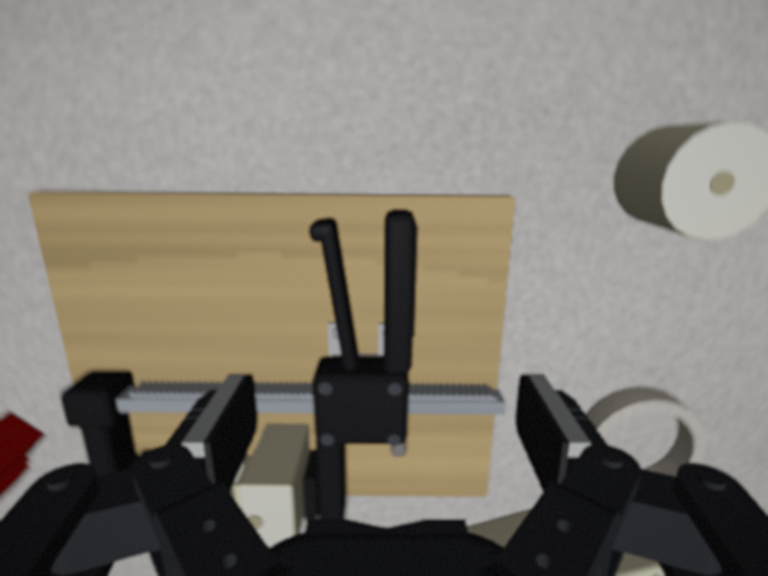

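Run:
```python
from h import *
d=load("wrist5");s=read_state();M=R.from_quat(s["ee_rot"]).as_matrix()
th=np.radians(-8.75);U=np.array([[np.cos(th),np.sin(th)],[-np.sin(th),np.cos(th)]])
O=np.array([562,67])
for n,q,z in[("rear edge",[(416,225),(410,365)],64),("handle front edge",[(387,225),(385,365)],64),("tip",[(401,210)],64),("trig left",[(322,240),(332,300)],63),("trig right tip",[(336,225)],63),("housing",[(316,362),(408,362),(406,442),(316,442)],68),("board",[(32,192),(513,196)],15),("round",[(722,183)],62)]:
    P=np.array([onz(d,u/1.5,v/1.5,z) for u,v in q]);print(n,"own",((P[:,:2]-O)@U.T).round(1).tolist(),"world",P[:,:2].round(1).tolist(),"tool",((P-s["position"])@M).round(1)[:,:2].tolist())
```

```text
rear edge own [[-126.5, 77.3], [-32.7, 75.0]] world [[448.7, 162.6], [541.1, 146.1]] tool [[30.6, 18.7], [-63.3, 17.0]]
handle front edge own [[-126.6, 59.9], [-32.7, 58.3]] world [[446.0, 145.4], [538.5, 129.6]] tool [[30.5, 1.3], [-63.3, 0.4]]
tip own [[-135.5, 68.2]] world [[438.4, 155.0]] tool [[39.5, 9.5]]
trig left own [[-117.3, 20.2], [-78.5, 24.7]] world [[449.1, 104.8], [488.2, 103.4]] tool [[21.0, -38.3], [-17.9, -33.5]]
trig right tip own [[-126.5, 29.1]] world [[441.4, 115.0]] tool [[30.2, -29.5]]
housing own [[-37.2, 13.2], [-37.0, 73.4], [25.0, 72.7], [24.8, 10.0]] world [[527.2, 85.7], [536.6, 145.2], [597.7, 135.1], [588.0, 73.1]] tool [[-59.2, -44.8], [-59.0, 15.4], [-120.9, 15.2], [-121.2, -47.5]]
board own [[-141.1, -185.0], [-137.7, 147.6]] world [[394.4, -94.4], [448.4, 233.8]] tool [[43.1, -243.6], [42.1, 89.0]]
round own [[-150.0, 255.7]] world [[452.6, 342.5]] tool [[55.4, 196.9]]
```

Request:
servo_tool([
  [1, 0, -0.5, 2.5, 0, 0, 0],
  [1, 0, 0, 2.5, 0, 0, 0],
  [1, 0, 0, 2.5, 0, 0, 0],
  [1, 0, 0, 2.5, 0, 0, 0],
  [1, 0, 0, 2.5, 0, 0, 0],
  [1, 0, 0, 2, 0, 0, 0],
  [1, 0, 0, 1.5, 0, 0, 0],
  [1, 0, 0, 0, 0, 0, 0],
  [1, 0, 0.5, 0, 0, 0, 0],
  [1, 0, 0, 0, 0, 0, 0],
  [1, 0, 0, 0, 0, 0, 0],
])

```text
clock: 10.7
position: [477.3, 140.1, 43.3]
ee_rot: [0.075, 0.997, 0.001, 0.001]
contact_force: [0.8, -1.3, 0.0]
gripper_width: 85.4
```

Request:
servo_tool([
  [0.8, 0, 0, 0, 0, 0, 0],
  [0.7, 0, 0, 0, 0, 0, 0],
  [0.7, 0, 0, 0, 0, 0, 0],
  [0.7, 0, 0, 0, 0, 0, 0],
])

```text
clock: 11.1
position: [476.0, 138.4, 42.6]
ee_rot: [0.076, 0.997, -0.001, -0.001]
contact_force: [-1.3, -4.4, 2.6]
gripper_width: 59.9
```

Request:
servo_tool([
  [0.6, 0, 0, 0, 0, 0, 0],
  [0.5, 0, 0, 0, 0, 0, 0],
  [0.47, 0, 0, 0, 0, 0, 0],
  [0.47, 0, 0, 0, 0, 0, 0],
  [0.47, 0, 0, 0, 0, 0, 0],
])

```text
clock: 11.6
position: [475.4, 137.8, 42.3]
ee_rot: [0.076, 0.997, -0.001, -0.002]
contact_force: [-2.7, -7.1, 4.3]
gripper_width: 40.1
```

Run:
```python
from h import *
grab("wrist","wrist6");grab("side","side6");s=read_state();print(s["position"],s["gripper_width"],s["contact_force"])
a=cv2.resize(cv2.imread("pics/wrist6.png"),(768,576))
b=cv2.resize(cv2.imread("pics/side6.png")[165:255,205:325],None,fx=3,fy=3,interpolation=cv2.INTER_CUBIC)
a[:b.shape[0],:b.shape[1]]=b;cv2.imwrite("pics/m6.png",a)
```

```text
[475.39493536 137.83701581  42.30857092] 40.2206642303684 [-1.80423707 -7.13194302  4.60137392]
```

View pics/m6.png

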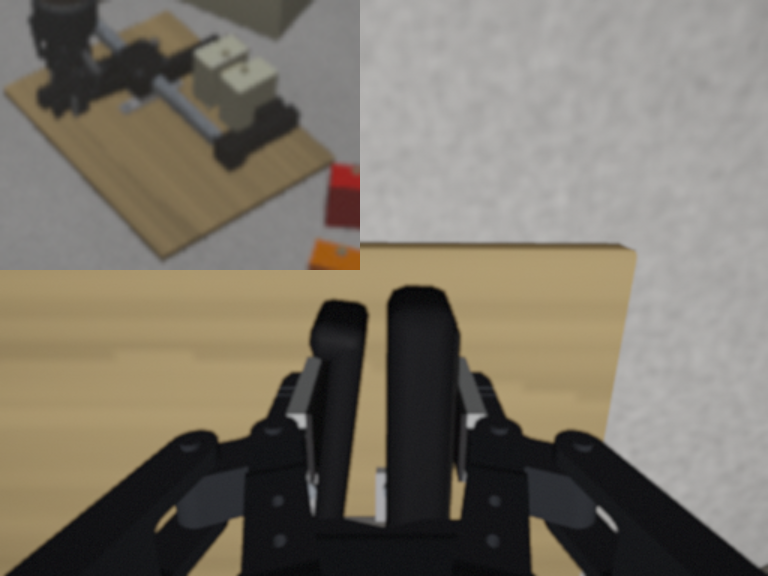

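Request:
servo_tool([
  [0.95, 0, 0, 0, 0, 0, 0],
  [0.95, 0, 0, 0, 0, 0, 0],
  [0.95, 0, 0, 0, 0, 0, 0],
  [0.95, 0, 0, 0, 0, 0, 0],
  [0.95, 0, 0, 0, 0, 0, 0],
])

```text
clock: 12.2
position: [477.4, 140.2, 42.6]
ee_rot: [0.076, 0.997, 0.001, 0.001]
contact_force: [0.3, -1.5, 0.5]
gripper_width: 81.4
```

```bash
cat > jaw.py <<'E'
from h import *
import sys
f=sys.argv[1];grab("side",f);s=read_state();print("w",s["gripper_width"],"F",s["contact_force"].round(1))
# jaw + mould displacement from the start, template shift constrained to images; ref side6
O=np.array([562,67]);ux=np.array([.9884,-.1521]);uy=np.array([.1521,.9884])
def track(ref,cur,c,z,half):
    a,b=load(ref),load(cur);w=lambda x,y:np.r_[O+x*ux+y*uy,z]
    u,v=proj(a,w(*c)).round().astype(int);g=lambda d:cv2.cvtColor(d["im"],cv2.COLOR_RGB2GRAY)
    T=g(a)[v-half:v+half+1,u-half:u+half+1];T=cv2.resize(T,None,fx=8,fy=8,interpolation=cv2.INTER_CUBIC)
    best=[]
    for dy in np.arange(-4,64,.5):   # along the bar only
        p0=proj(a,w(*c));p1=proj(b,w(c[0],c[1]+dy))-p0
        A=np.float32([[1,0,p1[0]],[0,1,p1[1]]])
        S=cv2.warpAffine(g(b),A,(512,384),flags=cv2.INTER_LINEAR|cv2.WARP_INVERSE_MAP)
        S=cv2.resize(S[v-half:v+half+1,u-half:u+half+1],None,fx=8,fy=8,interpolation=cv2.INTER_CUBIC)
        best.append((cv2.matchTemplate(S,T,cv2.TM_CCOEFF_NORMED)[0,0],dy))
    return max(best)
print("jaw",track("side0",f,(10,-140),60,9),track("side0",f,(0,-137),60,7))
E
python3 jaw.py s7; python3 - <<'E'
E
```

```text
w 81.25197630227694 F [-0.   1.3  0.9]
jaw (np.float32(0.93246406), np.float64(10.0)) (np.float32(0.94012684), np.float64(9.5))
```

```bash
cat > jaw.py <<'E'
from h import *
import sys
f=sys.argv[1]
if f!="side0": grab("side",f);s=read_state();print("w",s["gripper_width"],"F",s["contact_force"].round(1))
O=np.array([562,67]);ux=np.array([.9884,-.1521]);uy=np.array([.1521,.9884])
d=load(f);g=cv2.cvtColor(d["im"],cv2.COLOR_RGB2GRAY)
ys=np.arange(-150,-5,.5)
def prof(x,z):
    P=np.array([proj(d,np.r_[O+x*ux+y*uy,z]) for y in ys],np.float32)
    return cv2.remap(g,P[:,0],P[:,1],cv2.INTER_LINEAR).ravel().astype(float)
p=prof(-2,59.5)
k=np.argmax(np.gradient(cv2.GaussianBlur(p[None],(0,0),4).ravel())[:240])
print("jaw/bar edge own y",ys[k]," profile",p[::12].astype(int))
q=prof(75,87);print("mould tops line",q[40::8].astype(int))
E
python3 - <<'E'
E
for f in side0; do python3 jaw.py $f; done; python3 jaw.py s8
```

```text
jaw/bar edge own y -125.0  profile [ 41  40  40  44  65  91 101 104 105 103 103 105 105 102 100 102 102 101
 101  99 100 101 101 100 100]
mould tops line [116 123 125 125 125 125 124 125 126 127 127 127 123 116 103  91  95 109
 117 109  93  93 110 120 119 123 132 144 148 146 133 113]
w 81.460919580143 F [-0.4  1.2 -0.5]
jaw/bar edge own y -116.5  profile [ 39  40  41  40  42  51  82 100 105 104 104 106 106 102 101 102 103 101
 100 100 100 101 102 101 100]
mould tops line [ 64  75  79  78  78  77  78  81  97 122 140 150 151 147 136 122 121 129
 130 114  95  94 111 121 120 124 133 146 149 148 135 113]
```

Request:
servo_tool([
  [0.7, 0, 0, 0, 0, 0, 0],
  [0.47, 0, 0, 0, 0, 0, 0],
  [0.47, 0, 0, 0, 0, 0, 0],
  [0.47, 0, 0, 0, 0, 0, 0],
  [0.47, 0, 0, 0, 0, 0, 0],
  [0.47, 0, 0, 0, 0, 0, 0],
  [0.95, 0, 0, 0, 0, 0, 0],
  [0.95, 0, 0, 0, 0, 0, 0],
  [0.95, 0, 0, 0, 0, 0, 0],
  [0.95, 0, 0, 0, 0, 0, 0],
  [0.95, 0, 0, 0, 0, 0, 0],
])

```text
clock: 13.4
position: [477.4, 140.1, 42.7]
ee_rot: [0.076, 0.997, 0.0, 0.001]
contact_force: [0.4, 0.1, 0.0]
gripper_width: 81.2
```

```bash
python3 jaw.py s9
```

```text
w 80.92729771699226 F [-0.6  0.3 -0.3]
jaw/bar edge own y -107.0  profile [ 39  38  39  41  40  40  44  66  94 103 104 106 106 102 101 102 103 101
 100 100 101 101 101 101 101]
mould tops line [ 54  54  55  59  71  76  77  81  96 121 140 150 150 146 136 123 121 129
 130 114  95  93 110 121 120 124 133 145 149 148 135 113]
```

Request:
servo_tool([
  [0.7, 0, 0, 0, 0, 0, 0],
  [0.47, 0, 0, 0, 0, 0, 0],
  [0.47, 0, 0, 0, 0, 0, 0],
  [0.47, 0, 0, 0, 0, 0, 0],
  [0.47, 0, 0, 0, 0, 0, 0],
  [0.47, 0, 0, 0, 0, 0, 0],
])

```text
clock: 14.05
position: [475.5, 138.2, 42.2]
ee_rot: [0.076, 0.997, -0.001, -0.001]
contact_force: [-2.9, -4.1, 4.0]
gripper_width: 39.8
```

Request:
servo_tool([
  [0.95, 0, 0, 0, 0, 0, 0],
  [0.95, 0, 0, 0, 0, 0, 0],
  [0.95, 0, 0, 0, 0, 0, 0],
  [0.95, 0, 0, 0, 0, 0, 0],
  [0.95, 0, 0, 0, 0, 0, 0],
  [0.7, 0, 0, 0, 0, 0, 0],
  [0.6, 0, 0, 0, 0, 0, 0],
  [0.53, 0, 0, 0, 0, 0, 0],
  [0.47, 0, 0, 0, 0, 0, 0],
  [0.47, 0, 0, 0, 0, 0, 0],
  [0.47, 0, 0, 0, 0, 0, 0],
  [0.47, 0, 0, 0, 0, 0, 0],
])

```text
clock: 15.25
position: [475.5, 138.2, 42.2]
ee_rot: [0.076, 0.997, -0.001, -0.001]
contact_force: [-2.3, -4.1, 3.9]
gripper_width: 40.4
```

```bash
python3 jaw.py s10
```

```text
w 40.03825523029697 F [-3.  -5.1  4. ]
jaw/bar edge own y -88.0  profile [108  97  59  39  38  38  40  40  41  41  57  86 103 103 102 102 102 101
 102 101 100 102 103 102 100]
mould tops line [ 43  45  50  54  54  51  48  52  62  72  79  91 117 138 150 150 149 141
 129 121 122 126 125 125 120 124 132 145 148 147 135 113]
```

Request:
servo_tool([
  [0.95, 0, 0, 0, 0, 0, 0],
  [0.95, 0, 0, 0, 0, 0, 0],
  [0.95, 0, 0, 0, 0, 0, 0],
  [0.95, 0, 0, 0, 0, 0, 0],
  [0.95, 0, 0, 0, 0, 0, 0],
  [0.7, 0, 0, 0, 0, 0, 0],
  [0.6, 0, 0, 0, 0, 0, 0],
  [0.53, 0, 0, 0, 0, 0, 0],
  [0.47, 0, 0, 0, 0, 0, 0],
  [0.47, 0, 0, 0, 0, 0, 0],
  [0.47, 0, 0, 0, 0, 0, 0],
  [0.47, 0, 0, 0, 0, 0, 0],
])

```text
clock: 16.5
position: [475.1, 137.6, 42.5]
ee_rot: [0.076, 0.997, -0.002, -0.002]
contact_force: [-2.7, -5.9, 5.6]
gripper_width: 40.1
```

Request:
servo_tool([
  [0.95, 0, 0, 0, 0, 0, 0],
  [0.95, 0, 0, 0, 0, 0, 0],
  [0.95, 0, 0, 0, 0, 0, 0],
  [0.95, 0, 0, 0, 0, 0, 0],
  [0.95, 0, 0, 0, 0, 0, 0],
])

```text
clock: 17.0
position: [477.4, 140.1, 42.6]
ee_rot: [0.076, 0.997, 0.0, 0.001]
contact_force: [0.6, 0.0, -0.3]
gripper_width: 81.3
```

```bash
python3 jaw.py s11
```

```text
w 81.01139383484025 F [-0.2 -0.2  0.2]
jaw/bar edge own y -81.5  profile [109 109 103  72  42  38  38  40  41  41  41  54  83  99 102 103 103 102
 100 100 101 102 102 101 101]
mould tops line [ 54  46  44  45  51  56  54  48  50  57  67  76  82  98 121 139 149 151
 147 139 127 122 130 131 124 123 128 141 148 151 146 131]
```

Request:
servo_tool([
  [0.8, 0, 0, 0, 0, 0, 0],
  [0.75, 0, 0, 0, 0, 0, 0],
  [0.7, 0, 0, 0, 0, 0, 0],
  [0.7, 0, 0, 0, 0, 0, 0],
])

```text
clock: 17.45
position: [475.2, 136.6, 42.6]
ee_rot: [0.076, 0.997, -0.003, -0.002]
contact_force: [0.6, -10.4, 6.3]
gripper_width: 60.1
```

Request:
servo_tool([
  [0.65, 0, 0, 0, 0, 0, 0],
  [0.6, 0, 0, 0, 0, 0, 0],
  [0.6, 0, 0, 0, 0, 0, 0],
])

```text
clock: 17.75
position: [474.3, 135.3, 42.5]
ee_rot: [0.076, 0.997, -0.004, -0.003]
contact_force: [0.1, -13.7, 7.7]
gripper_width: 51.4
```

```bash
python3 jaw.py s12
python3 - <<'E'
from h import *
grab("scene","scene12")
a=cv2.imread("pics/s12.png")[165:235,240:320];b=cv2.imread("pics/scene12.png")[170:240,200:280]
A,B=[cv2.resize(x,(400,350),interpolation=cv2.INTER_CUBIC) for x in(a,b)]
cv2.imwrite("pics/m12.png",np.hstack([A,B]))
E
```

```text
w 51.08441712786479 F [  0.5 -14.7   8.5]
jaw/bar edge own y -77.5  profile [109 109 107  91  51  39  38  39  40  41  40  42  67  93 100 104 103 102
 100 100 101 101 103 102 101]
mould tops line [ 74  52  45  43  44  48  49  48  49  56  67  75  81  97 121 139 148 151
 147 139 126 121 131 134 125 124 129 140 148 150 146 131]
```

View pics/m12.png

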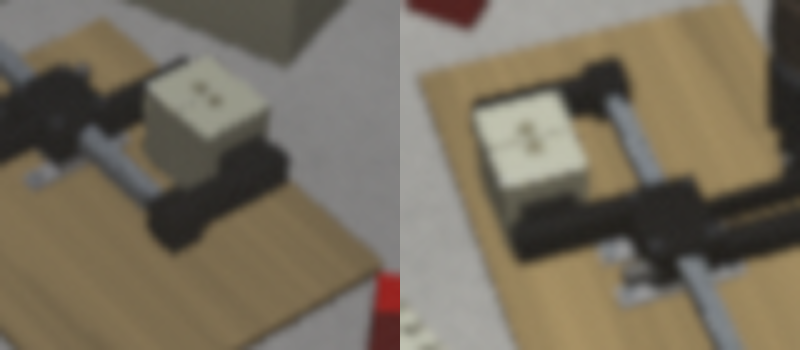

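Request:
servo_tool([
  [0.6, 0, 0, 0, 0, 0, 0],
  [0.6, 0, 0, 0, 0, 0, 0],
  [0.6, 0, 0, 0, 0, 0, 0],
  [0.6, 0, 0, 0, 0, 0, 0],
  [0.6, 0, 0, 0, 0, 0, 0],
])

```text
clock: 18.35
position: [474.3, 135.2, 42.5]
ee_rot: [0.076, 0.997, -0.004, -0.003]
contact_force: [-0.2, -13.9, 8.6]
gripper_width: 51.4
```

Steady at about 14 N, which works out to roughly 3 mm of pad. Handing in.

```bash
python3 -c "
from bench import *
print(job_done())"
```

```text
the job is handed in; nothing more can be done
None
```

I stood the loose half on the board in line with the core half and let go of it. I closed the clamp with five full squeezes, then made a partial sixth squeeze and handed in with the trigger still held.

**Last checks:**
- **Mould:** two camera views show it shut and upright, with the sprue marks in line.
- **Jaw:** it drew up about 9 mm per squeeze. It advanced about 4 mm on the last squeeze while the mould stayed still.
- **Trigger:** it held steady at about 14 N and roughly 0.12 rad. The finger on the handle side was clear by about 2–3 mm.
- **Pad:** I worked out about 3 mm of press from the trigger force and travel, because the pad itself can't be read directly.

**Checks that disagreed:**
- **Force rise:** during the last squeeze the force rose slightly less than the travel implied: 3–4 N where about 5–6 N was expected. The pad estimate could be off by about 1 mm, which is still inside 1.2–4.8 mm.
- **Start position:** the jaw seems to have begun about 5–7 mm closed rather than wide open. This matches where I measured the pad at the start.

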